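# Flip the status tag of the filled tube rack to green

### The arm

A 6-joint arm with a two-finger parallel gripper is mounted at the origin on the work surface. World frame = base frame: x ahead of the robot, y to its left, z up, the work surface at z = 0. Lengths are in m, angles in rad, forces in N, time in s.
With the tool pointing down it reaches from about 0.375 to 0.975 m from the base axis. Payload 3.8 kg.
Tool frame: the origin (TCP) lies midway between the tips of the shut fingers; the grasp point (between the pads) lies 19 mm behind it (manip.hold_point_z is the z of the grasp point in the tool frame, in m); z points along the fingers, y is the line along which they close (so a half turn about z gives the same grasp; the last joint's range is limited). The gripper opens to 88 mm and grips with 3 to 60 N. Pads are 18 mm wide; open, the fingers measure 123 mm over their backs; the gripper's body (75 mm by 187 mm) begins 45 mm behind the grasp point.
Start: joints at [-1.273, 0.264, 1.604, -0, 1.274, -0.037], TCP at [0.222, -0.638, 0.239] pointing down, gripper open.
Joint ranges: [-2.63, 2.63], [-0.94, 2.18], [0.31, 2.57], [-1.31, 4.45], [0, 2.66], [-2.55, 2.55]. Speed limits (rad/s): [2.57, 2.57, 3.14, 3.14, 3.14, 3.14].

### API

Orientations are given as a unit quaternion [x, y, z, w].
In Python, from plant import manip gives the robot as it stands.
- The arm moves only by the shell command python3 -m jog 'ROWS' [FORCE]. ROWS is JSON, one flat list of numbers, 7 for each row, row after row: the shift along the tool's x, y, z each as a share of 0.02 m, from -1 to 1, then the turn, a rotation vector about the tool's x, y, z each as a share of 6 degrees, from -1 to 1, then the closure in counts, from 0 (fully open) to 255 (shut). In form: [dx, dy, dz, rx, ry, rz, grip, dx, dy, dz, rx, ry, rz, grip, ...]. A call has 1 to 5 rows; each row shifts and turns the commanded pose from where the row before left it, along the tool's axes as they then stand; what a row does not reach is not made up. A row lasts 1/8 s, in which the tool goes at most 62.5 mm and 10.7 degrees, less where a joint would pass 70% of its speed; a pose out of reach is approached as far as the arm can. A call with a number of a shift or a turn outside -1 to 1 is refused whole. A call with a gripper value outside its range is refused whole. The fingers move at their own pace and stop on an object; FORCE is the grip in N (left out, the last holds). Time passes only in rows, so rows that do not move let the fingers close. It gives the time, the measured TCP pose, the force, the opening and the grip force at its end, in the units of the state.
- manip.sense(): the state, without advancing time (a new reading comes with each control period).
- manip.camera(name): name is "scene" or "top" or "wrist"; returns a dict with "img" (420x560x3 uint8, red, green, blue), "fovy" (degrees; the focal length in pixels is half the picture's height over the tangent of half this angle, whatever the lens; pixels are square), "cx", "cy" (the principal point, pixels), "R" (3x3) and "t" (3): a world point X has camera coordinates R X + t; the wrist camera has in their place "tool_from_camera" (4x4, takes a point from camera to tool coordinates, whose origin is the TCP and whose axes are the flange's). Camera axes: x right, y down, z forward; pixel columns grow to the right and rows downward; lengths in m; the calibration is good to about 2 mm. The wrist camera is an equidistant fisheye: a pixel r from the principal point sees the ray r / f radians off the axis. A picture is of the moment at which its call begins: read the wrist's pose just before it. There is no depth.
- manip.close_job(): hands the job in; it is judged then, once.
Trained networks look in a picture, given as the dict that the camera call returned (one of the last four; its "shot" number tells which), for a name from the list of things; names that differ only in an ending like _2 or _b are one class to them, and where a whole thing is asked for, a point or a joint stands for the part that bears it (a point fixed in the world has none). Each returns a list of dicts, best first, with "confidence" (0 to 1); they miss things now and then, are a little off and sometimes report something else, mostly with a low value. They report only what shows in the picture. A call takes as long as a camera call.
- manip.find_in(picture, name): "box" ([left, top, width, height] as shares, 0 to 1, of the picture: columns of its width, rows of its height, round what is visible of it).
- manip.tip_of(picture, name): "xy" ([column, row] as shares, 0 to 1, of the picture: columns of its width, rows of its height: a listed point, or the origin of a listed thing).
The state is a dict: "clock": time; "qpos": joint angles; "qvel": joint speeds; "joint_efforts": joint torques, N m; "position": TCP position; "tcp_rot": TCP orientation; "contact_force": force on the tool from outside, world axes, zero at the start; "moment": the same for the moment, N m; "finger_gap": opening from 0.0 (shut) to 1.0 (fully open); "finger_force": force on a finger pad.
Only numpy, scipy, OpenCV 4.12 (cv2) and the standard library are available. Lean on these libraries where they do the work, as an engineer would, in place of code of your own. Each camera call takes 0.05 s, during which the arm holds its last target. There are 200 camera calls.

### The job

The rack that holds the red-capped tubes is filled: with a fingertip, gently push its swing tag (its thumb lever helps to raise it) up and right over its hinge, away from the robot, until it lies fully down on the far side with the green face up. Do not pinch the tag; leave the empty rack's tag as it is, and do not lift, push or knock over the tubes or anything else on the bench.

Things in the scene. Friction and masses are not known exactly. Their poses are not given: they have to be found in the camera images.
- filled_station: a fixed white base plate, 130 (x) by 210 (y) by 6 mm thick, the one whose rack holds three tubes with red caps. Origin: centre of the plate's underside, on the work surface; x points away from the robot, y to the robot's left (turned by the station's yaw, up to 0.3 rad). A blue tube rack (120 by 50 mm, top 56 mm above the work surface) stands centred at y = +60 mm; a swing tag between two aluminium cheeks stands at y = -55 mm
- filled_tag_hinge (a point): the middle of the hinge axis of the tag on the filled station, 95 mm above the work surface, at x = 0, y = -55 mm of the station; fixed. The axis runs along the station's y. The cheeks are 34 mm long in x, 6 mm thick, centred 37 mm either side, and rise 8 mm above the axis. Under the tag the space is open except for short rest pins that stick 14 mm inwards from the cheeks 13 mm either side of the axis, and a base 11 mm high
- filled_tag_edge (a point): the middle of the free edge of the tag on the filled station, half-way through its thickness, 65 mm from the hinge axis; moves with the tag. The tag is a stiff plastic paddle 65 mm long, 56 mm wide and 6 mm thick, about 35 g, yellow on one face and green on the other. It carries a black thumb lever
- filled_tag_lever (a point): the middle of the end of the black thumb lever of the tag on the filled station. The lever is a flat strip 18 mm wide and 6 mm thick that stands out 40 mm from the hinge axis at 75 degrees to the tag, on its yellow side, and turns with it: with the tag level on the robot's side it points almost straight up (15 degrees towards the robot), and pushing it over away from the robot raises the tag behind it. With the tag at 3.14 it points down
- filled_tag (a joint): hinge angle of the tag on the filled station, rad. 0: lying level on the robot's side of its hinge (station -x), yellow face up. 1.57: standing upright. 3.14: lying level on the far side (station +x), green face up. Stops at 0 and 3.14. The hinge is a little stiff (about 0.4 N at the free edge), so the tag stays wherever it is left and does not fall over by itself; it starts between 0 and 0.35
- empty_station: a fixed white base plate, 130 (x) by 210 (y) by 6 mm thick, the one whose rack is empty; otherwise the same as the filled one. Origin: centre of the plate's underside, on the work surface; x points away from the robot, y to the robot's left (turned by the station's yaw, up to 0.3 rad). A blue tube rack (120 by 50 mm, top 56 mm above the work surface) stands centred at y = +60 mm; a swing tag between two aluminium cheeks stands at y = -55 mm
- empty_tag_hinge (a point): the middle of the hinge axis of the tag on the empty station, 95 mm above the work surface, at x = 0, y = -55 mm of the station; fixed. The axis runs along the station's y. The cheeks are 34 mm long in x, 6 mm thick, centred 37 mm either side, and rise 8 mm above the axis. Under the tag the space is open except for short rest pins that stick 14 mm inwards from the cheeks 13 mm either side of the axis, and a base 11 mm high
- empty_tag_edge (a point): the middle of the free edge of the tag on the empty station, half-way through its thickness, 65 mm from the hinge axis; moves with the tag. The tag is a stiff plastic paddle 65 mm long, 56 mm wide and 6 mm thick, about 35 g, yellow on one face and green on the other. It carries a black thumb lever
- empty_tag_lever (a point): the middle of the end of the black thumb lever of the tag on the empty station. The lever is a flat strip 18 mm wide and 6 mm thick that stands out 40 mm from the hinge axis at 75 degrees to the tag, on its yellow side, and turns with it: with the tag level on the robot's side it points almost straight up (15 degrees towards the robot), and pushing it over away from the robot raises the tag behind it. With the tag at 3.14 it points down
- empty_tag (a joint): hinge angle of the tag on the empty station, rad. 0: lying level on the robot's side of its hinge (station -x), yellow face up. 1.57: standing upright. 3.14: lying level on the far side (station +x), green face up. Stops at 0 and 3.14. The hinge is a little stiff (about 0.4 N at the free edge), so the tag stays wherever it is left and does not fall over by itself; it starts between 0 and 0.35
- tube0: loose sample tube, 15 mm across, 102 mm tall, red cap 18 mm across, standing in the filled rack at x = -36 mm, y = +60 mm of the station; its top is 116 mm above the work surface. Origin: centre of its foot
- tube1: loose sample tube, 15 mm across, 102 mm tall, red cap 18 mm across, standing in the filled rack at x = 0 mm, y = +60 mm of the station; its top is 116 mm above the work surface. Origin: centre of its foot
- tube2: loose sample tube, 15 mm across, 102 mm tall, red cap 18 mm across, standing in the filled rack at x = 36 mm, y = +60 mm of the station; its top is 116 mm above the work surface. Origin: centre of its foot
- pen: loose marker pen, white with a green cap, 145 mm long, 14 mm high, lying beyond the stations. Origin: under its middle
- jar: loose specimen jar with orange lid, 60 mm across, 65 mm tall, to the left. Origin: centre of its underside
- sanitizer: loose clear bottle with blue label and white cap, 64 mm across, 150 mm tall, to the right. Origin: centre of its underside
- label_box: loose small white box, 80 by 120 by 50 mm, to the right. Origin: centre of its underside

How it is judged:
On the way:
1. the filled rack's tag is pushed up to upright or past it (value of joint filled_tag above 1.4 rad).
At the end, for the whole second after the job is handed in: The filled rack's tag lies on the far side, green face up, within 10 degrees of its stop and at rest; the empty rack's tag edge is within 15 mm of where it was, and every loose thing within 20 mm (value of joint filled_tag above 2.97 rad and velocity of joint filled_tag below 0.05 rad/s and not (distance of empty_tag_edge from where it was at the start of the episode above 0.015 m) and not (distance of tube0 from where it was at the start of the episode above 0.02 m) and not (distance of tube1 from where it was at the start of the episode above 0.02 m) and not (distance of tube2 from where it was at the start of the episode above 0.02 m) and not (distance of pen from where it was at the start of the episode above 0.02 m) and not (distance of jar from where it was at the start of the episode above 0.02 m) and not (distance of sanitizer from where it was at the start of the episode above 0.02 m) and not (distance of label_box from where it was at the start of the episode above 0.02 m)); the robot touches nothing.
It fails at once if the filled station or its tag is pressed or pinched with more than 35 N (contact force between the fingers and filled_station above 35 N).
It fails at once if the empty rack's tag is moved (edge by more than 15 mm) (distance of empty_tag_edge from where it was at the start of the episode above 0.015 m).
It fails at once if a tube, the pen, the jar, the bottle or the box is lifted, pushed or knocked (moved more than 20 mm) (distance of any of tube0, tube1, tube2, pen, jar, sanitizer, label_box from where it was at the start of the episode above 0.02 m).
It fails at once if a tube is lifted out of its rack (raised more than 10 mm) (height (world z) of any of tube0, tube1, tube2 above 0.024 m).
It also fails if it takes over 42 s, if anything falls off the work surface, if the arm or the gripper's body presses on something with over 40 N, if the wrist force passes 120 N, or if a joint passes its speed limit or range.

## Working session

There is one attempt and no reset: what is moved stays moved. The work goes in short steps, Python scripts to look and compute and a shell command to move; the robot and the scene stay as the last step left them, time stands still between calls to the robot, and variables do not carry over. Pictures are saved under pics/ and viewed, at most 10 in all, crops included, and the job is handed in when it is done.

```bash
mkdir -p pics
cat > h.py <<'E'
import numpy as np, cv2
from plant import manip
names=["filled_station","filled_tag_hinge","filled_tag_edge","filled_tag_lever","empty_station","empty_tag_hinge","empty_tag_edge","tube0","tube1","tube2"]
def P(c):
    f=210/np.tan(np.radians(c["fovy"])/2)
    K=np.array([[f,0,c["cx"]],[0,f,c["cy"]],[0,0,1]])
    return K@np.c_[np.array(c["R"]),np.array(c["t"])]
def onz(c,uv,z):
    M=P(c); H=np.c_[M[:,0],M[:,1],M[:,2]*z+M[:,3]]
    p=np.linalg.solve(H,[*uv,1]); return p[:2]/p[2]
def proj(c,X):
    p=P(c)@np.r_[X,1]; return p[:2]/p[2]
def save(c,n): cv2.imwrite("pics/"+n,c["img"][:,:,::-1])
E
python3 - <<'E'
from h import *
np.set_printoptions(precision=3,suppress=True)
S=manip.sense();print(S["clock"],S["position"],S["tcp_rot"])
Z=dict(filled_station=0,filled_tag_hinge=.095,empty_station=0,empty_tag_hinge=.095,tube0=.014,tube1=.014,tube2=.014,filled_tag_edge=.1,filled_tag_lever=.134,empty_tag_edge=.1)
C={k:manip.camera(k) for k in("scene","top")}
for n in names:
    r={}
    for k,c in C.items():
        l=manip.tip_of(c,n)
        for d in l[:2]:
            uv=np.array(d["xy"])*[560,420]; r.setdefault(k,uv)
            print(n,k,round(d["confidence"],2),uv,onz(c,uv,Z[n]))
    if len(r)==2:
        X=cv2.triangulatePoints(P(C["scene"]),P(C["top"]),r["scene"].reshape(2,1),r["top"].reshape(2,1))[:,0];print("   tri",X[:3]/X[3])
im=np.hstack([C["scene"]["img"],C["top"]["img"]]);save(C["scene"],"s0.png");save(C["top"],"t0.png")
E
```

```text
0.0 [ 0.222 -0.637  0.237] [ 0.986  0.167 -0.    -0.001]
filled_station scene 0.58 [236.992 258.888] [ 0.552 -0.138]
filled_station top 0.9 [326.312 228.606] [ 0.542 -0.131]
   tri [ 0.543 -0.131 -0.013]
filled_tag_hinge scene 0.6 [216.216 245.994] [ 0.546 -0.195]
filled_tag_hinge top 0.62 [351.176 221.718] [ 0.557 -0.191]
   tri [ 0.552 -0.194  0.099]
filled_tag_edge scene 0.59 [202.384 230.79 ] [ 0.49  -0.181]
filled_tag_edge scene 0.49 [340.424 153.594] [0.601 0.283]
filled_tag_edge top 0.8 [347.984 248.514] [ 0.482 -0.179]
filled_tag_edge top 0.64 [309.68  221.718] [ 0.558 -0.074]
   tri [ 0.484 -0.178  0.094]
filled_tag_lever top 0.72 [354.2   228.606] [ 0.536 -0.192]
empty_station scene 0.9 [301.224 203.784] [0.57 0.13]
empty_station top 0.73 [240.184 220.71 ] [0.569 0.131]
   tri [ 0.569  0.132 -0.002]
empty_tag_hinge scene 0.65 [286.72  181.608] [0.544 0.091]
empty_tag_hinge top 0.79 [255.192 222.39 ] [0.558 0.078]
   tri [0.556 0.076 0.111]
empty_tag_edge scene 0.86 [272.328 172.998] [0.494 0.094]
empty_tag_edge top 0.82 [245.616 247.212] [0.489 0.104]
   tri [0.488 0.104 0.091]
tube0 scene 0.7 [245.504 236.208] [ 0.529 -0.074]
tube0 scene 0.66 [257.32  242.592] [ 0.568 -0.074]
tube0 top 0.5 [309.12  220.206] [ 0.567 -0.078]
tube0 top 0.48 [305.984 233.184] [ 0.528 -0.068]
   tri [ 0.555 -0.086  0.041]
tube1 scene 0.7 [245.504 236.208] [ 0.529 -0.074]
tube1 scene 0.66 [257.32  242.592] [ 0.568 -0.074]
tube1 top 0.5 [309.12  220.206] [ 0.567 -0.078]
tube1 top 0.48 [305.984 233.184] [ 0.528 -0.068]
   tri [ 0.555 -0.086  0.041]
tube2 scene 0.7 [245.504 236.208] [ 0.529 -0.074]
tube2 scene 0.66 [257.32  242.592] [ 0.568 -0.074]
tube2 top 0.5 [309.12  220.206] [ 0.567 -0.078]
tube2 top 0.48 [305.984 233.184] [ 0.528 -0.068]
   tri [ 0.555 -0.086  0.041]
```

View pics/s0.png

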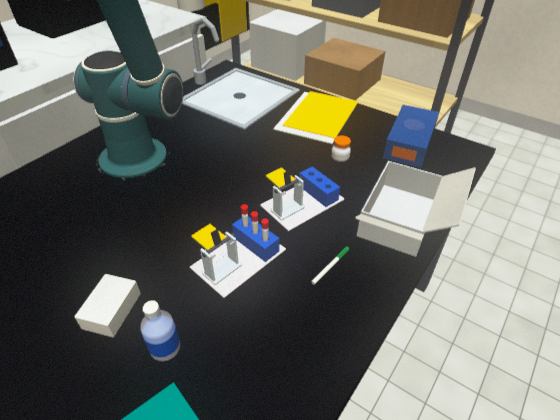

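View pics/t0.png

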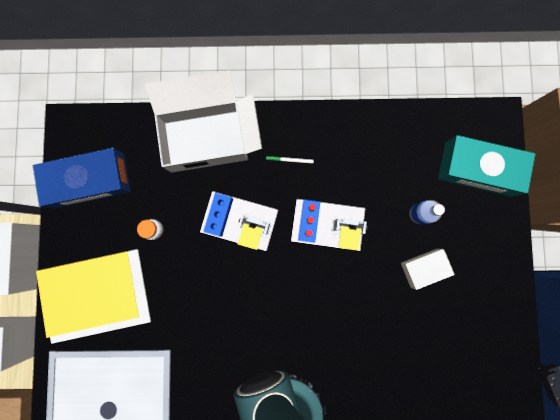

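The scene view shows the filled station with red caps near (250,215), with its tag on the right at (208,238). The top view shows the filled station at (330,225), with its yellow tag at (350,238). Next I'll refine the yaw from the red caps.

```bash
cat >> h.py <<'E'
def T(s,p):
    x,y,a=s; c,n=np.cos(a),np.sin(a); return np.array([x+c*p[0]-n*p[1],y+n*p[0]+c*p[1],p[2]])
def blobs(c,lo,hi,box,mn=4):
    h=cv2.cvtColor(c["img"],cv2.COLOR_RGB2HSV); m=cv2.inRange(h,lo,hi)
    k=np.zeros_like(m); k[box[1]:box[3],box[0]:box[2]]=m[box[1]:box[3],box[0]:box[2]]
    n,_,st,ce=cv2.connectedComponentsWithStats(k); return [(st[i,4],ce[i]) for i in range(1,n) if st[i,4]>=mn]
E
python3 - <<'E'
from h import *
from scipy.optimize import least_squares
np.set_printoptions(precision=3,suppress=True)
C={k:manip.camera(k) for k in("scene","top")}
ob=[]
for k,box in(("scene",(235,200,275,250)),("top",(295,200,325,245))):
    b=blobs(C[k],(0,140,70),(8,255,255),box); print(k,b)
    b=sorted(b,key=lambda t:-t[0])[:3]
    # order by station x: far = lower row in top (up), right in scene
    b=sorted(b,key=lambda t:(t[1][0] if k=="scene" else -t[1][1]))
    z=.108 if k=="scene" else .114
    ob+=[(C[k],T_,t[1]) for T_,t in zip([(-.036,.06,z),(0,.06,z),(.036,.06,z)],b)]
ob2=[]
for k,n,p in [("top","filled_station",(0,0,0)),("top","filled_tag_hinge",(0,-.055,.095)),("scene","filled_tag_hinge",(0,-.055,.095))]:
    l=manip.tip_of(C[k],n)
    if l: ob2.append((C[k],p,np.array(l[0]["xy"])*[560,420]))
f=lambda s:np.concatenate([proj(c,T(s,p))-uv for c,p,uv in ob]+[.2*(proj(c,T(s,p))-uv) for c,p,uv in ob2])
r=least_squares(f,[.548,-.131,-.1]); s=r.x; print(s,r.fun.reshape(-1,2))
print("hinge",T(s,(0,-.055,.095)))
# tag angle from yellow centroid in both views
for k,box in(("scene",(185,220,240,255)),("top",(335,220,370,255))):
    print(k,blobs(C[k],(22,150,90),(35,255,255),box))
    for q in(0,.1,.2,.3): print(q,proj(C[k],T(s,(-.065*np.cos(q),-.055,.095+.065*np.sin(q)))),end=" ")
out=[]
for k,b in(("top",(270,170)),("scene",(170,180))):
    im=np.ascontiguousarray(C[k]["img"][b[1]:b[1]+100,b[0]:b[0]+130]); im=cv2.resize(im,None,fx=5,fy=5,interpolation=cv2.INTER_CUBIC)
    L=lambda pts,col:cv2.polylines(im,[np.int32([(proj(C[k],T(s,p))-b+.5)*5 for p in pts])],True,col,1)
    L([(-.065,-.105,.006),(.065,-.105,.006),(.065,.105,.006),(-.065,.105,.006)],(255,0,255))
    L([(-.06,.035,.056),(.06,.035,.056),(.06,.085,.056),(-.06,.085,.056)],(0,255,255))
    for q,col in((0,(255,0,0)),(.3,(0,255,0))): L([(0,-.055+w,.095) for w in(-.028,.028)]+[(-.065*np.cos(q),-.055+w,.095+.065*np.sin(q)) for w in(.028,-.028)],col)
    cv2.imwrite(f"pics/o_{k}.png",im[:,:,::-1])
E
```

```text
scene [(np.int32(55), array([244.109, 208.327])), (np.int32(55), array([254.109, 215.4  ])), (np.int32(47), array([264.745, 222.   ]))]
top [(np.int32(21), array([311.81 , 207.048])), (np.int32(19), array([309.947, 219.632])), (np.int32(17), array([308.647, 232.529]))]
[ 0.554 -0.134 -0.137] [[-0.146  0.099]
 [ 0.029 -0.011]
 [-0.074  0.597]
 [-0.277  0.27 ]
 [-0.015  0.157]
 [-0.325 -0.19 ]
 [ 0.189 -0.417]
 [-0.202  0.224]
 [ 0.041  0.349]]
hinge [ 0.547 -0.188  0.095]
scene [(np.int32(368), array([204.562, 236.062])), (np.int32(41), array([221.268, 235.268]))]
0 [200.57  230.496] 0.1 [200.316 228.654] 0.2 [200.238 226.948] 0.3 [200.337 225.397] top [(np.int32(14), array([352.357, 228.643])), (np.int32(9), array([353.   , 249.111]))]
0 [347.83  248.525] 0.1 [348.224 248.448] 0.2 [348.645 248.135] 0.3 [349.089 247.585]
```

View pics/o_top.png

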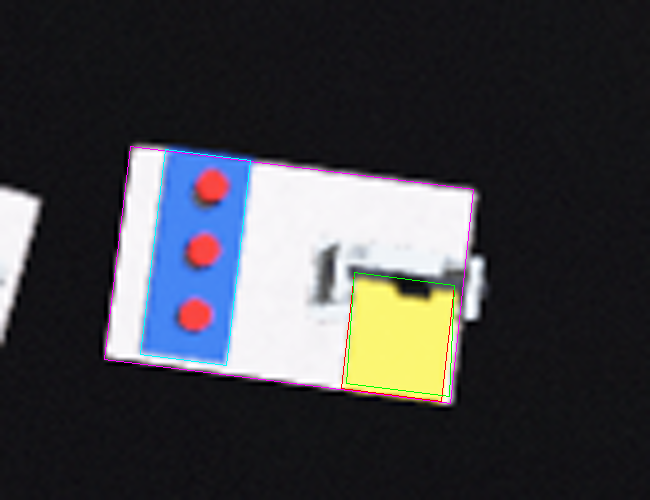

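View pics/o_scene.png

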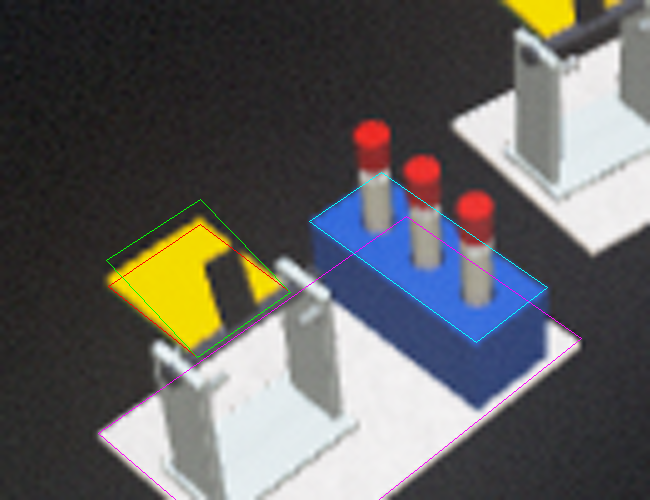

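The overlay agrees with both pictures to within about a pixel. The station is at (0.554, -0.134) with yaw -0.137, the hinge is at (0.547, -0.188, 0.095), and the tag is at about 0.05 rad. I'll shut the fingers, cross over high, and turn the tool to the station's yaw.

```bash
cat >> h.py <<'E'
from scipy.spatial.transform import Rotation as Ro
s=np.array([.554,-.134,-.137]); H=T(s,(0,-.055,.095))
def rel():
    S=manip.sense(); d=np.array(S["position"])-H; c,n=np.cos(s[2]),np.sin(s[2])
    x=Ro.from_quat(S["tcp_rot"]).as_matrix()
    print("t",S["clock"],"rel mm",np.round(1e3*np.array([c*d[0]+n*d[1],-n*d[0]+c*d[1],d[2]]),1),"yaw err deg",np.degrees(np.arctan2(x[1,0],x[0,0])-s[2]).round(1),"zaxis",x[:,2].round(3),"F",np.round(S["contact_force"],2))
E
A='[1,-0.78,0,0,0,0,255,1,-0.78,0,0,0,0,255,1,-0.78,0,0,0,0,255,1,-0.78,0,0,0,0,255,1,-0.78,0,0,0,0,255]'
python3 -m jog '[1,-0.78,0,0,0,0,255,1,-0.78,0,0,0,0,255,1,-0.78,0,0,0,0,255,1,-0.78,0,0,0,0,255,1,-0.78,0,0,0,0,255]' 10
python3 -c "from h import *;rel()"
```

```text
clock: 1.98
position: [0.2918, -0.5292, 0.2389]
tcp_rot: [0.986, 0.167, 0.0, 0.0]
contact_force: [-0.1, 0.9, 0.5]
finger_gap: 0.459
finger_force: 0.0
t 1.975 rel mm [-205.8 -372.3  143.9] yaw err deg 27.1 zaxis [ 0. -0. -1.] F [-0.08  0.93  0.49]
```

```bash
python3 -m jog '[1,-0.78,0,0,0,0,255,1,-0.78,0,0,0,0,255,1,-0.78,0,0,0,0,255,1,-0.78,0,0,0,0,255,1,-0.78,0,0,0,0,255]' >/dev/null
python3 -m jog '[1,-0.78,0,0,0,0,255,1,-0.78,0,0,0,0,255,1,-0.78,0,0,0,0,255,1,-0.78,0,0,0,0,255,1,-0.78,0,0,0,0,255]' >/dev/null
python3 -m jog '[0,-0.3,0,0,0,0.9,255,0,-0.3,0,0,0,0.9,255,0,-0.3,0,0,0,0.9,255,0,-0.3,0,0,0,0.9,255,0,-0.3,0,0,0,0.9,255]'
python3 -c "from h import *;rel()"
```

```text
clock: 3.85
position: [0.424, -0.2875, 0.2387]
tcp_rot: [0.998, -0.07, 0.0, 0.0]
contact_force: [0.0, -0.2, 0.1]
finger_gap: 0.004
finger_force: 0.0
t 3.85 rel mm [-107.8 -114.8  143.7] yaw err deg -0.1 zaxis [ 0. -0. -1.] F [ 0.   -0.22  0.14]
```

```bash
python3 -m jog '[0.6,-1,0,0,0,0,255,0.6,-1,0,0,0,0,255,0.6,-1,0,0,0,0,255,0.6,-1,0,0,0,0,255,0.6,-1,0,0,0,0,255]' >/dev/null
python3 -m jog '[0.8,-0.6,0,0,0,0,255,0,0,0.8,0,0,0,255,0,0,0.8,0,0,0,255,0,0,0.2,0,0,0,255,0,0,0,0,0,0,255]'
python3 - <<'E'
from h import *
rel(); c=manip.camera("wrist"); save(c,"w1.png")
E
```

```text
clock: 5.1
position: [0.5135, -0.1882, 0.2017]
tcp_rot: [0.998, -0.069, -0.001, -0.0]
contact_force: [0.3, -0.7, 0.3]
finger_gap: 0.004
finger_force: 0.0
t 5.1 rel mm [-32.7  -4.2 106.7] yaw err deg -0.0 zaxis [-0.002  0.001 -1.   ] F [ 0.34 -0.74  0.27]
```

View pics/w1.png

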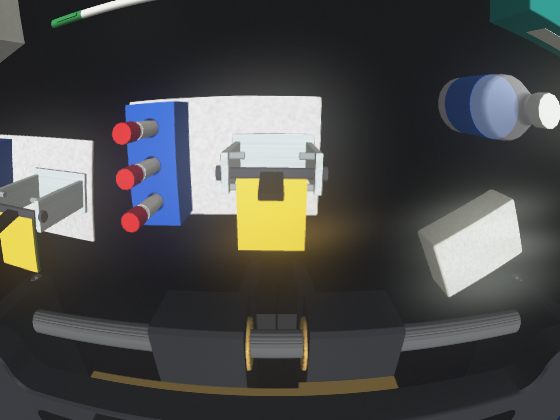

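The wrist view shows the tag centred at column 272, its lever at (271,186), and the fingers at about (276,320), roughly 4 mm to the right. I'll correct that sideways offset and lower between the tag and the lever.

```bash
python3 -m jog '[0,-0.2,1,0,0,0,255,0,0,1,0,0,0,255,0,0,1,0,0,0,255,0,0,1,0,0,0,255,0,0,0.2,0,0,0,255]' 
python3 -c "from h import *;rel()"
```

```text
clock: 5.78
position: [0.5142, -0.1839, 0.1179]
tcp_rot: [0.998, -0.068, -0.001, -0.0]
contact_force: [0.9, 0.5, 0.1]
finger_gap: 0.008
finger_force: 0.0
t 5.775 rel mm [-32.6   0.1  22.9] yaw err deg 0.0 zaxis [-0.002  0.001 -1.   ] F [0.87 0.52 0.1 ]
```

```bash
python3 -m jog '[0.5,0,0,0,0,0,255,0.4,0,0,0,0,0,255,0.4,0,0,0,0,0,255,0.4,0,0,0,0,0,255,0.4,0,0,0,0,0,255]'
python3 - <<'E'
from h import *
rel(); c=manip.camera("wrist"); save(c,"w2.png")
E
```

```text
clock: 6.4
position: [0.557, -0.1896, 0.1186]
tcp_rot: [0.998, -0.068, -0.0, -0.0]
contact_force: [-1.4, 1.0, -0.0]
finger_gap: 0.008
finger_force: 0.6
t 6.4 rel mm [10.6  0.4 23.6] yaw err deg 0.0 zaxis [-0.  0. -1.] F [-1.36  1.   -0.01]
```

View pics/w2.png

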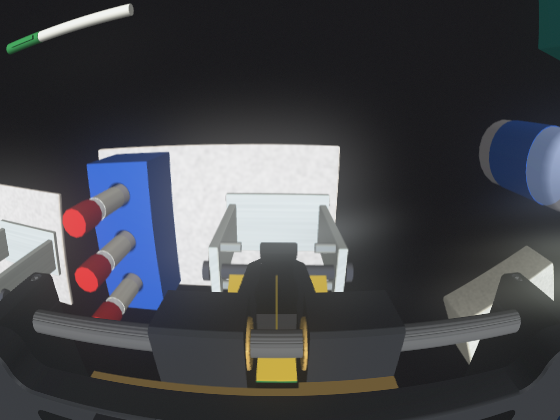

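The tag is raised close behind the fingers, with yellow showing at (276,370), and the lever has tipped forward. I'll push the lever a little further, then lift straight up and clear.

```bash
python3 -m jog '[0.2,0,-0.2,0,0,0,255,0.15,0,0.3,0,0,0,255,0.1,0,0.25,0,0,0,255,0,0,0,0,0,0,255]' 
python3 -c "from h import *;rel()"
python3 -m jog '[0,0,-1,0,0,0,255,0,0,-1,0,0,0,255,0,0,-1,0,0,0,255,0,0,-1,0,0,0,255,0,0,-0.5,0,0,0,255]'
python3 - <<'E'
from h import *
rel(); c=manip.camera("scene"); b=(170,180)
for n in("filled_tag_edge",): print([(np.array(d["xy"])*[560,420],d["confidence"]) for d in manip.tip_of(c,n)])
for q in(50,60,70,80,90): a=np.radians(q); print(q,proj(c,T(s,(-.065*np.cos(a),-.055,.095+.065*np.sin(a)))))
im=cv2.resize(c["img"][150:280,160:300],None,fx=4,fy=4,interpolation=cv2.INTER_CUBIC);cv2.imwrite("pics/s2.png",im[:,:,::-1])
E
```

```text
clock: 6.95
position: [0.5651, -0.1907, 0.111]
tcp_rot: [0.998, -0.068, -0.001, -0.0]
contact_force: [-0.1, 0.7, 0.5]
finger_gap: 0.001
finger_force: 0.1
t 6.95 rel mm [18.8  0.3 16. ] yaw err deg 0.0 zaxis [-0.001  0.    -1.   ] F [-0.1   0.74  0.45]
clock: 7.58
position: [0.5664, -0.1912, 0.2044]
tcp_rot: [0.998, -0.068, 0.002, 0.0]
contact_force: [0.3, 0.5, 0.1]
finger_gap: -0.001
finger_force: 0.0
t 7.575 rel mm [ 20.1   0.  109.4] yaw err deg 0.0 zaxis [ 0.003 -0.001 -1.   ] F [0.26 0.45 0.06]
[(array([213.416, 222.516]), 0.84)]
50 [204.17893593 220.28712093]
60 [206.47539803 220.21765691]
70 [209.18687258 220.90864819]
80 [212.23381581 222.35723702]
90 [215.52014137 224.53193685]
```

View pics/s2.png

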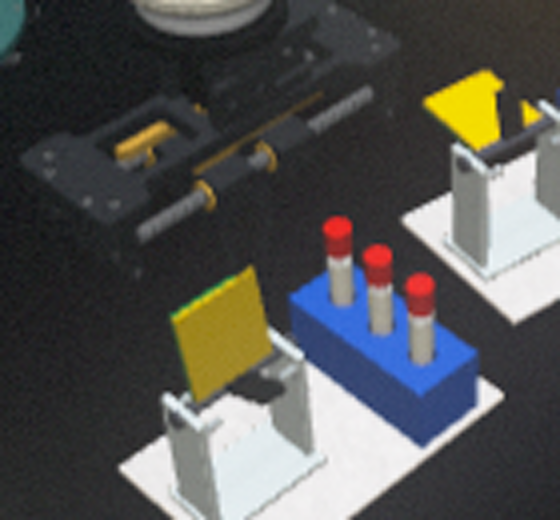

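The tag stands at about 80°, with its edge at about (213,222). Next I'll move over it to the robot's side and go down behind its green face.

```bash
python3 -m jog '[-1,0,0,0,0,0,255,-1,0,0,0,0,0,255,-1,0,0,0,0,0,255,-0.6,0,0,0,0,0,255,0,0,0,0,0,0,255]' >/dev/null
python3 -c "from h import *;rel()"
python3 -m jog '[0,0,1,0,0,0,255,0,0,1,0,0,0,255,0,0,1,0,0,0,255,0,0,0.2,0,0,0,255,0,0,0,0,0,0,255]' 
python3 -c "from h import *;rel()"
```

```text
t 8.3 rel mm [-53.6   0.3 106.2] yaw err deg 0.0 zaxis [-0.001  0.    -1.   ] F [0.5  0.39 0.56]
clock: 8.93
position: [0.4946, -0.1811, 0.1377]
tcp_rot: [0.998, -0.068, -0.0, -0.0]
contact_force: [0.3, -0.4, 0.2]
finger_gap: 0.005
finger_force: 0.0
t 8.925 rel mm [-52.4   0.2  42.7] yaw err deg 0.0 zaxis [-0.  0. -1.] F [ 0.28 -0.35  0.17]
```

```bash
python3 -m jog '[1,0,0,0,0,0,255,0.6,0,-0.1,0,0,0,255,0.6,0,-0.1,0,0,0,255,0.5,0,0,0,0,0,255,0.5,0,0,0,0,0,255]' 
python3 -c "from h import *;rel()"
python3 -m jog '[0.35,0,0.2,0,0,0,255,0.35,0,0.3,0,0,0,255,0.3,0,0.3,0,0,0,255,0.15,0,0.3,0,0,0,255,0.1,0,0.25,0,0,0,255]' 
python3 -c "from h import *;rel()"
```

```text
clock: 9.55
position: [0.558, -0.1898, 0.1417]
tcp_rot: [0.998, -0.068, -0.0, -0.0]
contact_force: [-0.5, 0.3, -0.0]
finger_gap: 0.011
finger_force: 0.2
t 9.55 rel mm [11.6  0.3 46.7] yaw err deg 0.0 zaxis [-0.  0. -1.] F [-0.46  0.32 -0.02]
clock: 10.18
position: [0.5823, -0.1931, 0.1141]
tcp_rot: [0.998, -0.068, -0.0, -0.0]
contact_force: [-0.1, -0.3, 0.8]
finger_gap: 0.003
finger_force: 0.2
t 10.175 rel mm [36.1  0.3 19.1] yaw err deg 0.0 zaxis [-0.  0. -1.] F [-0.09 -0.32  0.78]
```

Now I'll lower to the stop in small steps, watching the force.

```bash
python3 -m jog '[0.1,0,0.25,0,0,0,255,0.05,0,0.25,0,0,0,255,0,0,0.15,0,0,0,255,0,0,0,0,0,0,255]' 
python3 -c "from h import *;rel()"
python3 -m jog '[0,0,0.1,0,0,0,255,0,0,0,0,0,0,255]' 
python3 -c "from h import *;rel()"
```

```text
clock: 10.68
position: [0.585, -0.1935, 0.1014]
tcp_rot: [0.998, -0.068, -0.0, -0.0]
contact_force: [0.5, -0.2, 0.2]
finger_gap: 0.005
finger_force: 0.0
t 10.675 rel mm [38.8  0.3  6.4] yaw err deg 0.0 zaxis [-0.001  0.    -1.   ] F [ 0.54 -0.21  0.21]
clock: 10.92
position: [0.5853, -0.1936, 0.0997]
tcp_rot: [0.998, -0.068, -0.0, -0.0]
contact_force: [-0.3, -0.3, 0.4]
finger_gap: 0.008
finger_force: 0.0
t 10.925 rel mm [39.1  0.2  4.7] yaw err deg 0.0 zaxis [-0.  0. -1.] F [-0.3  -0.27  0.39]
```

```bash
python3 -m jog '[0,0,0.05,0,0,0,255,0,0,0,0,0,0,255]' |grep contact
python3 -m jog '[0,0,0.05,0,0,0,255,0,0,0,0,0,0,255]' |grep contact
python3 -m jog '[0,0,0.05,0,0,0,255,0,0,0,0,0,0,255]' |grep contact
python3 -c "from h import *;rel()"
```

```text
contact_force: [-0.3, -1.6, 0.1]
contact_force: [-1.6, 1.6, 4.1]
contact_force: [-3.9, 1.2, 9.9]
t 11.675 rel mm [39.3  0.2  3.2] yaw err deg 0.0 zaxis [ 0. -0. -1.] F [-3.94  1.21  9.95]
```

The force rose to 10 N at 3.2 mm above the axis, which is the level face height, so the tag is on its stop. I'll lift clear and check.

```bash
python3 -m jog '[0,0,-0.5,0,0,0,255,0,0,-1,0,0,0,255,0,0,-1,0,0,0,255,0,0,-1,0,0,0,255,0,0,-1,0,0,0,255]' >/dev/null
python3 -m jog '[-1,0,-0.5,0,0,0,255,-1,0,-0.5,0,0,0,255,-1,0,0,0,0,0,255,-1,0,0,0,0,0,255,0,0,0,0,0,0,255]'
python3 - <<'E'
from h import *
rel(); c=manip.camera("scene")
print([(np.array(d["xy"])*[560,420],d["confidence"]) for d in manip.tip_of(c,"filled_tag_edge")])
for q in(160,170,180): a=np.radians(q); print(q,proj(c,T(s,(-.065*np.cos(a),-.055,.095+.065*np.sin(a)))))
im=cv2.resize(c["img"][150:280,160:300],None,fx=4,fy=4,interpolation=cv2.INTER_CUBIC);cv2.imwrite("pics/s3.png",im[:,:,::-1])
E
```

```text
clock: 12.92
position: [0.5054, -0.1826, 0.2076]
tcp_rot: [0.998, -0.068, 0.0, 0.0]
contact_force: [0.9, -1.2, 0.1]
finger_gap: 0.009
finger_force: 0.0
t 12.925 rel mm [-41.5   0.2 112.6] yaw err deg 0.0 zaxis [ 0.001 -0.    -1.   ] F [ 0.92 -1.23  0.07]
[(array([236.88, 258.51]), 0.78)]
160 [235.6232246 251.8757473]
170 [236.85222043 255.84420494]
180 [237.48206069 259.3989643 ]
```

View pics/s3.png

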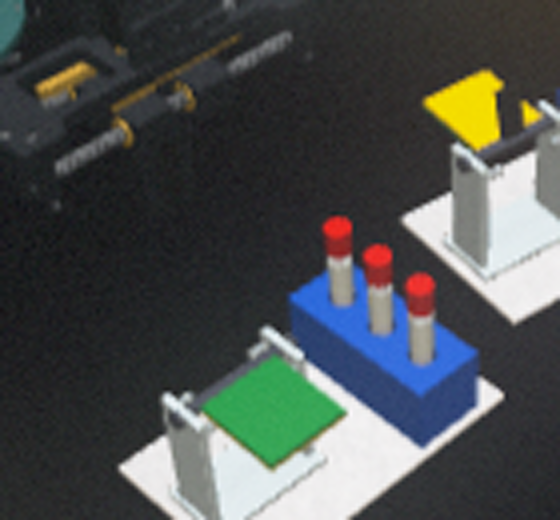

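The tag lies level on the far side with the green face up. Its edge is at (236.9,258.5), against (237.5,259.4) expected at the stop. The tubes and the empty rack's tag have not moved.

```bash
python3 -c "from plant import manip;print(manip.close_job())"
```

```text
the job is handed in; nothing more can be done
None
```

The filled rack's tag now lies fully over on the far side with the green face up. In the last picture the tubes and the empty rack's tag looked unmoved, and the job is handed in; no verdict came back.

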